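Lay the thread-shade case on its back against the rail

ROBOT

A 7-joint arm with a two-finger parallel gripper is mounted at the origin on the work surface. World frame = base frame: x ahead of the robot, y to its left, z up, the work surface at z = 0. Lengths are in m, angles in rad, forces in N, time in s.
With the tool pointing down it reaches from about 0.4 to 0.875 m from the base axis. Payload 19.3 kg.
Tool frame: the origin (TCP) lies at the very end of the fingers, on their centre line; the grasp point (between the pads) lies 19 mm behind it (bot.pinch_z is the distance from the TCP to the grasp point, in m); y points along the fingers, x is the direction in which the jaws open and shut, and the axes are right-handed (so a half turn about y gives the same grasp; the last joint's range is limited). The gripper opens to 85 mm and grips with 20 to 120 N. Pads are 22 mm wide; open, the fingers measure 114 mm over their backs; the gripper's body (76 mm by 85 mm) begins 54 mm behind the grasp point. The pads swing forward as they close: fully open they stand 13 mm farther back than shut.
Start: joints at [1.266, 0.521, -0.036, 1.599, 0.021, 1.021, -0.113], TCP at [0.145, -0.608, 0.231] pointing down, gripper open.
Joint ranges: [-2.91, 2.91], [-0.3, 2.13], [-1.5, 1.42], [0.17, 2.43], [-1.26, 4.41], [0.16, 1.93], [-2.52, 2.52]. Speed limits (rad/s): [1.89, 1.89, 2.39, 2.39, 3.01, 3.01, 3.01].

INTERFACE

Orientations are given as [roll, pitch, yaw] about the fixed x, y, z axes, in that order (R = Rz(yaw) Ry(pitch) Rx(roll)).
In Python, from workcell import bot gives the robot as it stands. The module is installed in compiled form; this text tells all that it offers.
- The arm moves only by the tool arm_command, never from a script. Its argument "moves" is a list of rows, each an object of numbers: "rx", "ry", "rz": the turn, a rotation vector about the tool's x, y, z in rad; "x", "y", "z": the shift along the tool's x, y, z in cm; "gripper": the opening, from -1 (shut) to 1 (fully open). In form: [{"rx": .., "ry": .., "rz": .., "x": .., "y": .., "z": .., "gripper": ..}, ...]. A call has 1 to 5 rows; each row is the pose to reach, as a shift and turn from the pose commanded when the call began, along the tool's axes at that moment; what a row does not reach only later rows make up. A row lasts 1/12 s, in which the tool goes at most 41.7 mm and 7.16 degrees, less where a joint would pass 70% of its speed; a pose out of reach is approached as far as the arm can. A call with a gripper value outside its range is refused whole. The fingers move at their own pace and stop on an object; "squeeze" is the grip in N (left out, the last holds). Time passes only in rows, so rows that repeat a pose let the fingers close. It gives the time, the measured TCP pose, the force and the opening at its end, in the units of the state.
- bot.observe(): the state, without advancing time (a new reading comes with each control period).
- bot.grab_frame(name): name is "scene" or "side" or "wrist"; returns (picture, depth): 384x512x3 uint8, red, green, blue; 384x512 float32, m along the optical axis (not along the pixel's ray), 0 where there is no reading.
- bot.camera_model(name): a dict with "vfov" (degrees; the focal length in pixels is half the picture's height over the tangent of half this angle, whatever the lens; pixels are square), "cx", "cy" (the principal point, pixels), "extrinsics" (4x4, takes a point from camera to world coordinates); the wrist camera has in their place "mount" (4x4, takes a point from camera to tool coordinates, whose origin is the TCP and whose axes are the tool frame's). Camera axes: x right, y down, z forward; pixel columns grow to the right and rows downward; lengths in m; the calibration is good to about 2 mm. A picture is of the moment at which its call begins: read the wrist's pose just before it. camera_model takes no time and is no camera call.
- bot.job_done(): hands the job in, once; it reports no verdict.
Trained networks look in the newest picture that a camera, given by its name, has taken for a name from the list of things; names that differ only in an ending like _2 or _b are one class to them, and where a whole thing is asked for, a point or a joint stands for the part that bears it (a point fixed in the world has none). Each returns a list of dicts, best first, with "p" (0 to 1); they miss things now and then, are a little off and sometimes report something else, mostly with a low value. They report only what shows in the picture. A call takes as long as a camera call. They do not tell look-alikes from the thing itself.
- bot.spot_in(name, camera): "box" ([left, top, right, bottom] in pixels, round what is visible of it).
- bot.masks_of(name, camera): "mask" (384x512 bool, what is visible of it) and "box" ([left, top, right, bottom] in pixels, round what is visible of it).
The state is a dict: "clock": time; "qpos": joint angles; "qd": joint speeds; "joint_efforts": joint torques, N m; "position": TCP position; "tool_rot": TCP orientation; "force": force on the tool from outside, world axes, zero at the start; "moment": the same for the moment, N m; "grip_width": finger opening in m.
Only numpy, scipy, OpenCV 4.12 (cv2) and the standard library are available. Lean on these libraries where they do the work, as an engineer would, in place of code of your own. Each camera call takes 0.05 s, during which the arm holds its last target.

TASK

Push the top of the standing red thread-shade case so that it tips over towards the dark rail of the board and lies on its back, coloured bobbins facing up. Then push it along the board, without ever lifting it, until its top end is squarely flush against the rail. Leave the white button case standing where it is and the other things undisturbed.

Things in the scene. Friction and masses are not known exactly. Their poses are not given: they have to be found in the camera images.
- board: Fixed flat light-wood viewing board, 360 (x) by 480 (y) by 12 mm thick, lying on the table. Origin: centre of its underside, on the table. Its +x axis points horizontally away from the robot's side towards the rail, +y along the rail, z up.
- rail (a point): Point at mid-length of the rail's straight face that looks to the cases, at the board's top surface (12 mm above the table), axes as the board's: the face is the plane x = 0 here. The rail is a fixed dark-wood strip, 440 mm long along y, 14 mm thick in x and 30 mm high above the board; behind it is a ledge where thread spools stand.
- shade_case: The red case to be tipped: rigid box 40 (its x) by 100 (its y) by 110 mm (its z), loose, 0.2 to 0.42 kg, evenly balanced, standing on its 40 by 100 end on the board, left or right of the white case. Origin: centre of that lower end; +z to its top end. Its -x side, a window with twelve coloured bobbins, looks away from the rail (within 13 degrees); its +x side is the plain back.
- shade_mid (a point): Centre of the red case, axes as the case's. 67 mm above the table standing, 32 mm lying on its back (its own -x then up, its upper side 52 mm above the table). Pushed near the top it tips about its lower back edge, does not slide, and falls by itself once tipped about 20 degrees. Lying, a push of 1 to 5 N slides it on the board.
- shade_top (a point): Centre of the red case's top end face (110 mm from its lower end along its +z); this face goes against the rail. When the case has fallen over, this end is still some 35 to 70 mm short of the rail. Turned more than about 12 degrees off square it can jam when one corner meets the rail, so square it on the way (pushing on the corner that lags behind, or with two fingers side by side).
- button_case: Bystander: white case of the same size and build, with six large buttons in its window, loose, standing on end beside the red one, centres about 230 mm apart. It stays standing. Origin: centre of its lower end, z up.
- jar: Bystander: loose clear glass jar with white cap, 64 mm across, 85 mm high, on the table to the robot's right. Origin: centre of its underside.
- hoop: Bystander: loose light-wood embroidery hoop lying on the table to the robot's left, 150 mm across, 12 mm high. Origin: centre of its underside.
- pin_bowl: Bystander: loose small white ceramic bowl, 90 mm across, 40 mm high, on the table to the robot's left. Origin: centre of its underside.
- spool_green: Bystander: loose wooden spool with green thread, 34 mm across, 40 mm high, on the ledge behind the rail. Origin: centre of its underside.
- spool_brown: Bystander: the same with copper-brown thread.
- spool_blue: Bystander: the same with blue thread.
Not all that is in view belongs to the job. Of the things like the shade_case, leave any that is purple or yellow; of the rest the larger one is meant.

How it is judged:
By the outcome, as a careful person would: the job done as asked, in the order asked, and still so for the second after the job is handed in, with the robot touching nothing.
It also fails if it takes over 51 s, if anything falls off the work surface, if the arm or the gripper's body presses on something with over 40 N, if the wrist force passes 120 N, or if a joint passes its speed limit or range.

## Working session

There is one attempt and no reset: what is moved stays moved. The work goes in short steps, Python scripts to look and compute and a tool call to move; the robot and the scene stay as the last step left them, time stands still between calls to the robot, and variables do not carry over. Pictures are saved under pics/ and viewed, and the job is handed in when it is done.

Besides the shell and the picture viewer there is one more tool, called after "Request:" by a JSON object that holds its "api" and its "payload", one argument or row to a line. arm_command: Moves the arm, as the interface text tells. Its arguments: {"type":"object","properties":{"moves":{"type":"array"},"squeeze":{"type":"number"}},"required":["moves"]}

```bash
mkdir -p pics
cat > h.py <<'E'
import numpy as np, cv2
from workcell import bot
from scipy.spatial.transform import Rotation as R
def K(n):
    m=bot.camera_model(n); f=192/np.tan(np.radians(m["vfov"]/2)); return f,m["cx"],m["cy"],m
def pts(n,d,ext=None):
    f,cx,cy,m=K(n); E=np.array(m["extrinsics"]) if ext is None else ext
    v,u=np.mgrid[0:384,0:512]; P=np.stack([(u-cx)/f*d,(v-cy)/f*d,d],-1)
    return P@E[:3,:3].T+E[:3,3]
def save(p,name,s=1.5):
    cv2.imwrite("pics/"+name,cv2.resize(p[:,:,::-1],None,fx=s,fy=s))
E
python3 - <<'E'
from h import *
o=bot.observe(); print(o)
for n in ("scene","side"):
    p,d=bot.grab_frame(n); save(p,n+"0.png"); np.savez(n+"0.npz",p=p,d=d)
    for t in ("shade_case","button_case"):
        for r in bot.spot_in(t,n): print(n,t,r)
E
```

```text
{'clock': 0.0, 'qpos': array([ 1.26578443,  0.52200769, -0.03632906,  1.5999958 ,  0.02116516,
        1.02111274, -0.11279829]), 'qd': array([-1.28668800e-03,  1.74287404e-03,  1.61715896e-03,  5.77968329e-04,
        2.67993496e-06, -1.78524704e-03, -5.63946466e-04]), 'joint_efforts': array([-3.35135583e-04, -9.27121997e+01,  1.97981916e+00, -3.69929123e+01,
        1.77342421e-02,  8.25119350e-03,  6.21912045e-05]), 'position': array([ 0.14530787, -0.60752546,  0.23073402]), 'tool_rot': array([-1.57084777e+00,  1.13903089e-03, -1.33600972e+00]), 'force': array([-0.06375853, -0.14011943, -0.59467462]), 'moment': array([ 0.02572619, -0.00436376,  0.02876987]), 'grip_width': 0.08536341655315488}
scene shade_case {'box': [237.5, 133.3, 266.4, 167.4], 'p': 0.96}
scene shade_case {'box': [257.3, 166.7, 283.0, 217.2], 'p': 0.9}
scene shade_case {'box': [199.7, 147.4, 210.8, 182.7], 'p': 0.76}
scene shade_case {'box': [328.5, 200.4, 355.3, 227.7], 'p': 0.69}
scene shade_case {'box': [176.0, 116.2, 194.0, 143.6], 'p': 0.48}
scene button_case {'box': [281.1, 222.7, 310.4, 276.5], 'p': 0.79}
side shade_case {'box': [269.1, 170.3, 294.0, 222.1], 'p': 0.75}
side shade_case {'box': [310.3, 134.9, 340.9, 180.2], 'p': 0.74}
side shade_case {'box': [268.5, 131.0, 289.4, 157.8], 'p': 0.72}
side shade_case {'box': [313.1, 243.7, 328.4, 277.6], 'p': 0.57}
side button_case {'box': [225.7, 223.4, 257.2, 267.6], 'p': 0.82}
```

View pics/scene0.png

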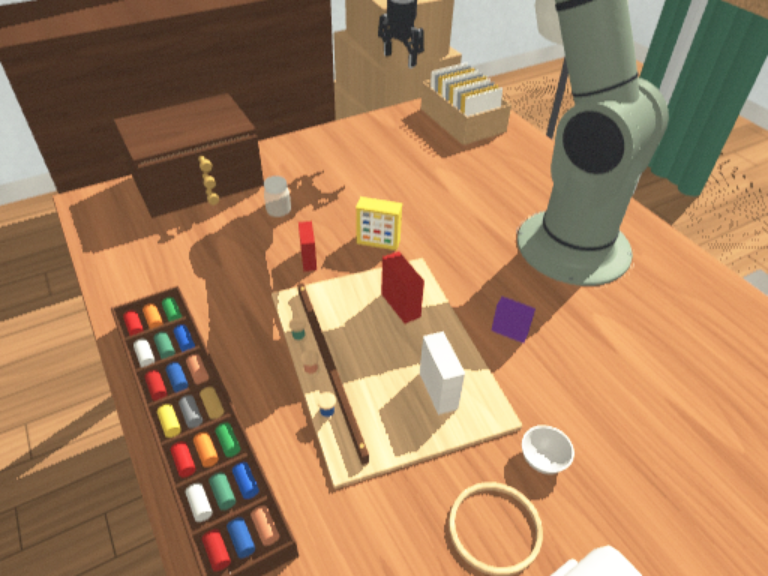

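View pics/side0.png

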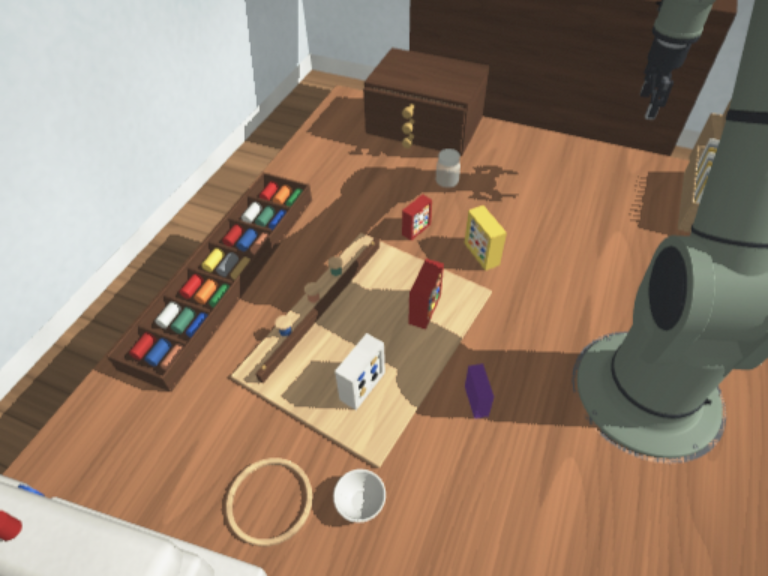

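Run:
```python
from h import *
z=np.load("scene0.npz"); p=z["p"]
c=p[100:290,160:370]; cv2.imwrite("pics/crop0.png",cv2.resize(c[:,:,::-1],None,fx=3,fy=3,interpolation=cv2.INTER_CUBIC))
```

```text
(no output)
```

View pics/crop0.png

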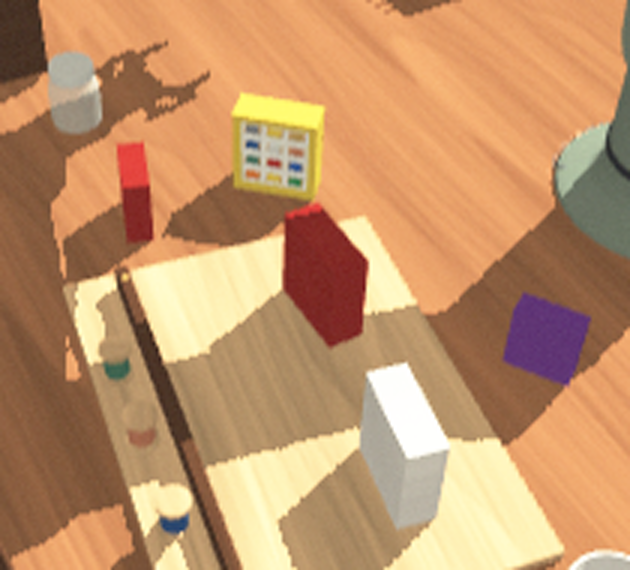

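Candidates (scene pixels): red case on the board (270,192), small red case off the board (205,165), yellow (252,150), purple (342,213). By the description it is the larger red one on the board, at (270,192). In the crop it stands on the board, back to the rail. Next, I measure.

Run:
```python
from h import *
for n,box in (("scene",(250,160,290,222)),("side",(262,165,300,226))):
    z=np.load(n+"0.npz"); p,d=z["p"],z["d"]; W=pts(n,d)
    print(n,"robot cam", np.array(K(n)[3]["extrinsics"])[:3,3])
    hsv=cv2.cvtColor(p,cv2.COLOR_RGB2HSV).astype(int)
    l,t,r,b=box
    m=np.zeros(d.shape,bool); m[t:b,l:r]=True
    red=m&((hsv[...,0]<6)|(hsv[...,0]>172))&(hsv[...,1]>150)&(d>0)
    P=W[red]; print("red",len(P),P.min(0),P.max(0))
    top=P[P[:,2]>0.112]; print("top z",np.median(top[:,2]),len(top))
    print(" topregion rect",cv2.minAreaRect((top[:,:2]*1000).astype(np.float32)))
    print(" all rect",cv2.minAreaRect((P[(P[:,2]>.03)][:,:2]*1000).astype(np.float32)))
    # board plane: z ~0.012, bright
    mb=np.zeros(d.shape,bool); mb[140:340,140:360]=True
    B=mb&(abs(W[...,2]-0.012)<0.004)&(d>0)&(W[...,0]>.3)
    Z=W[B]; print("board",len(Z),np.percentile(Z,[1,50,99],axis=0).round(3).tolist())
    # rail: z 0.036..0.05
    dark=(hsv[...,2]<110)
    Rl=mb&(W[...,2]>0.037)&(W[...,2]<0.047)&dark&(W[...,0]>.4)&(d>0)&(hsv[...,0]<20)&(hsv[...,0]>3)
    Q=W[Rl]; print("rail",len(Q)); 
    if len(Q): 
        print(cv2.minAreaRect((Q[:,:2]*1000).astype(np.float32)))
        np.save(n+"_rail.npy",Q)
    # white case
    Wm=mb&(hsv[...,1]<40)&(W[...,2]>0.113)&(W[...,2]<.13)&(d>0)
    Q=W[Wm]; print("white",len(Q),cv2.minAreaRect((Q[:,:2]*1000).astype(np.float32)) if len(Q) else 0)
    vis=p.copy(); vis[Rl]=(0,255,0); vis[red]=(0,0,255); vis[Wm]=(255,0,255); save(vis[120:345,140:370],n+"m.png",3)
```

```text
scene robot cam [0.97128093 0.73783459 0.9717464 ]
red 930 [ 0.45742264 -0.07545243  0.01492577] [0.50026682 0.03118902 0.12938352]
top z 0.12433334467384943 352
 topregion rect ((480.12603759765625, -22.48938751220703), (106.06636810302734, 40.07063293457031), 89.65528106689453)
 all rect ((479.715087890625, -21.908119201660156), (42.04983901977539, 106.44805908203125), 1.5150988101959229)
board 10320 [[0.375, -0.228, 0.008], [0.598, 0.15, 0.014], [0.937, 0.421, 0.016]]
rail 419
((811.9573974609375, 65.58717346191406), (472.0103454589844, 256.8915710449219), 79.9069595336914)
white 504 ((528.8914184570312, 204.9886016845703), (101.3180160522461, 40.435028076171875), 78.94281768798828)
side robot cam [0.25798276 0.68886287 0.99732366]
red 554 [ 0.4567966  -0.0696594   0.01335754] [0.49580746 0.03218659 0.12736335]
top z 0.12301244778779047 328
 topregion rect ((476.1288146972656, -19.16739273071289), (100.99161529541016, 38.22050094604492), 89.59752655029297)
 all rect ((476.3829650878906, -18.729969024658203), (39.00115966796875, 101.85543060302734), 0.09683092683553696)
board 11308 [[0.374, -0.174, 0.008], [0.561, 0.132, 0.013], [0.887, 0.45, 0.016]]
rail 733
((858.2191772460938, 30.517303466796875), (439.73834228515625, 368.4642639160156), 80.5272216796875)
white 489 ((527.0529174804688, 205.5375213623047), (102.53978729248047, 41.77569580078125), 78.46516418457031)
```

View pics/scenem.png

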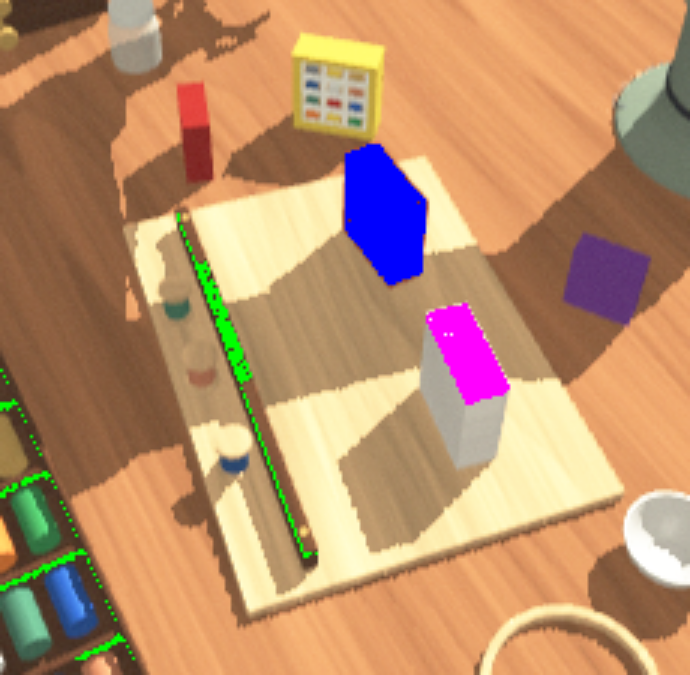

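View pics/sidem.png

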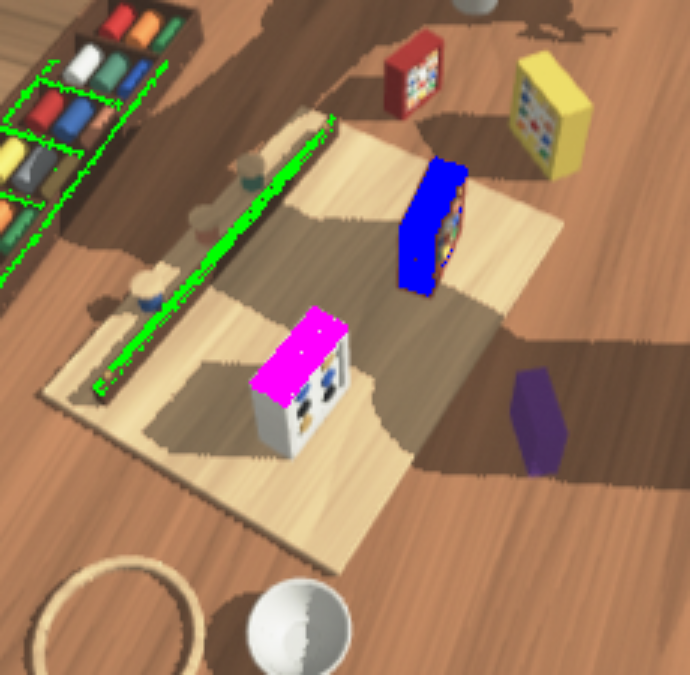

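Run:
```python
from h import *
for n in ("scene","side"):
    Q=np.load(n+"_rail.npy"); Q=Q[(Q[:,0]<.78)&(abs(Q[:,1])<.45)]
    for _ in range(3):
        vx,vy,x0,y0=cv2.fitLine((Q[:,:2]).astype(np.float32),cv2.DIST_HUBER,0,.01,.01).ravel()
        r=(Q[:,0]-x0)*(-vy)+(Q[:,1]-y0)*vx; Q=Q[abs(r)<.015]
    print(n,len(Q),"dir",np.degrees(np.arctan2(vy,vx)),(x0,y0),r.min(),r.max(), cv2.minAreaRect((Q[:,:2]*1000).astype(np.float32)),Q[:,:2].min(0),Q[:,:2].max(0),np.median(Q[:,2]))
    # depth rail top without colour
    z=np.load(n+"0.npz");W=pts(n,z["d"]).reshape(-1,3)
    u=np.array([vx,vy])*np.sign(vy); nn=np.array([u[1],-u[0]])
    s=(W[:,:2]-[x0,y0])@u; t=(W[:,:2]-[x0,y0])@nn
    m=(abs(s)<.4)&(abs(t)<.03)&(W[:,2]>.036)&(W[:,2]<.05)
    print("  u",u,"n",nn,"top t range",np.percentile(t[m],[2,25,50,75,98]).round(4),"s",np.percentile(s[m],[1,99]),len(t[m]))
    for lo,hi in ((-.2,-.1),(-.1,0),(0,.1),(.1,.2)):
        k=m&(s>lo)&(s<hi); print("   ",lo,np.percentile(t[k],[5,50,95]).round(4))
```

```text
scene 249 dir 79.9015 (np.float32(0.69389963), np.float32(0.07040469)) -0.004792346792824934 0.011390607366626549 ((688.6814575195312, 65.16896057128906), (428.1358947753906, 14.242719650268555), 80.61812591552734) [ 0.65869647 -0.14684698] [0.72945019 0.27710613] 0.04348316955380216
  u [0.17534097 0.98450774] n [ 0.98450774 -0.17534097] top t range [-0.0127 -0.0079 -0.0039 -0.0001  0.023 ] s [-0.23016766  0.20606413] 681
    -0.2 [-0.009  -0.0022  0.0039]
    -0.1 [-0.0102 -0.0028  0.0189]
    0 [-0.0115 -0.0044  0.0112]
    0.1 [-0.0124 -0.0054  0.0006]
side 399 dir 80.39053 (np.float32(0.6872494), np.float32(0.075299874)) -0.008721403019819926 0.008396069444179484 ((684.6937866210938, 59.473052978515625), (439.7085266113281, 17.08783531188965), 80.37390899658203) [ 0.64642913 -0.15840696] [0.72498093 0.27707293] 0.04218040964515868
  u [0.16693164 0.9859685 ] n [ 0.9859685  -0.16693164] top t range [-0.0068 -0.0039 -0.0001  0.0043  0.0249] s [-0.234797    0.20180401] 580
    -0.2 [-0.0057  0.0004  0.0251]
    -0.1 [-0.0057  0.0002  0.0242]
    0 [-0.0059  0.0004  0.0206]
    0.1 [-0.006  -0.0007  0.0072]
```

```bash
cat >> h.py <<'E'
def go(x,y,z,yawdeg):
    o=bot.observe(); r=R.from_euler("xyz",o["tool_rot"]); 
    tgt=R.from_euler("xyz",[-np.pi/2,0,np.radians(yawdeg)])
    sh=r.inv().apply(np.array([x,y,z])-o["position"])*100
    print("t",round(o["clock"],2),"pos",o["position"].round(4),"yaw",np.degrees(o["tool_rot"]).round(2),"F",o["force"].round(2),"w",round(o["grip_width"],4))
    print("  xyz cm",sh.round(2),"rot",(r.inv()*tgt).as_rotvec().round(3))
E
python3 - <<'E'
from h import *
go(.45,-.25,.2,-90)
z=np.load("scene0.npz");W=pts("scene",z["d"])
for n,(u,v) in dict(purple=(342,213),yellow=(252,135),green=(199,221)).items(): print(n,W[v,u].round(3))
E
```

```text
t 0.3 pos [ 0.1454 -0.6078  0.2311] yaw [-9.000e+01  2.000e-02 -7.655e+01] F [-0.39 -0.4   0.05] w 0.0857
  xyz cm [-27.71   3.12  37.95] rot [ 0.     0.235 -0.   ]
purple [0.318 0.155 0.055]
yellow [ 0.409 -0.247  0.113]
green [ 0.709 -0.033  0.041]
```

Request:
{"api": "arm_command", "payload": {
  "moves": [
    {"x":-27.7,"y":2,"z":38,"ry":0.235,"gripper":0.4},
    {"x":-27.7,"y":2,"z":38,"ry":0.235,"gripper":0.4},
    {"x":-27.7,"y":2,"z":38,"ry":0.235,"gripper":0.4},
    {"x":-27.7,"y":2,"z":38,"ry":0.235,"gripper":0.4},
    {"x":-27.7,"y":2,"z":38,"ry":0.235,"gripper":0.4}
  ]
}}

```text
invalid input at $.moves[0]: expected keys rx, ry, rz, x, y, z, gripper
```

```bash
python3 -c "
from h import *
go(.45,-.25,.21,-90)"
```

```text
t 0.3 pos [ 0.1454 -0.6078  0.2311] yaw [-9.000e+01  2.000e-02 -7.655e+01] F [-0.39 -0.4   0.05] w 0.0857
  xyz cm [-27.71   2.12  37.95] rot [ 0.     0.235 -0.   ]
```

Request:
{"api": "arm_command", "payload": {
  "moves": [
    {"rx":0,"rz":0,"x":-27.7,"y":2,"z":38,"ry":0.235,"gripper":0.4},
    {"rx":0,"rz":0,"x":-27.7,"y":2,"z":38,"ry":0.235,"gripper":0.4},
    {"rx":0,"rz":0,"x":-27.7,"y":2,"z":38,"ry":0.235,"gripper":0.4},
    {"rx":0,"rz":0,"x":-27.7,"y":2,"z":38,"ry":0.235,"gripper":0.4},
    {"rx":0,"rz":0,"x":-27.7,"y":2,"z":38,"ry":0.235,"gripper":0.4}
  ]
}}

```text
clock: 0.72
position: [0.2814, -0.4478, 0.2225]
tool_rot: [-1.571, -0.0, -1.571]
force: [0.2, -0.3, -0.3]
grip_width: 0.06
```

```bash
python3 -c "
from h import *
go(.45,-.25,.21,-90)"
```

```text
t 0.72 pos [ 0.2814 -0.4478  0.2225] yaw [-8.999e+01 -1.000e-02 -9.003e+01] F [ 0.18 -0.33 -0.35] w 0.06
  xyz cm [-19.79   1.24  16.85] rot [-0. -0.  0.]
```

Request:
{"api": "arm_command", "payload": {
  "moves": [
    {"rx":0,"rz":0,"x":-19.8,"y":1,"z":15,"ry":0,"gripper":0.4},
    {"rx":0,"rz":0,"x":-19.8,"y":1,"z":15,"ry":0,"gripper":0.4},
    {"rx":0,"rz":0,"x":-19.8,"y":1,"z":15,"ry":0,"gripper":0.4},
    {"rx":0,"rz":0,"x":-25,"y":2,"z":15,"ry":0,"gripper":0.4},
    {"rx":0,"rz":0,"x":-25,"y":2,"z":15,"ry":0,"gripper":0.4}
  ]
}}

```text
clock: 1.13
position: [0.3936, -0.2738, 0.21]
tool_rot: [-1.57, -0.0, -1.571]
force: [0.7, -0.5, -0.4]
grip_width: 0.0598
```

```bash
python3 -c "
from h import *
go(.42,-.021,.17,-90)"
```

```text
t 1.13 pos [ 0.3936 -0.2738  0.21  ] yaw [-8.997e+01 -2.000e-02 -9.001e+01] F [ 0.67 -0.5  -0.41] w 0.0598
  xyz cm [-25.28   4.     2.63] rot [-0.001 -0.     0.   ]
```

Request:
{"api": "arm_command", "payload": {
  "moves": [
    {"rx":0,"rz":0,"x":-25.3,"y":0,"z":2.2,"ry":0,"gripper":0.4},
    {"rx":0,"rz":0,"x":-25.3,"y":0,"z":2.2,"ry":0,"gripper":0.4},
    {"rx":0,"rz":0,"x":-25.3,"y":0,"z":2.2,"ry":0,"gripper":0.4},
    {"rx":0,"rz":0,"x":-25.3,"y":0,"z":2.2,"ry":0,"gripper":0.4},
    {"rx":0,"rz":0,"x":-25.3,"y":0,"z":2.2,"ry":0,"gripper":0.4}
  ]
}}

```text
clock: 1.55
position: [0.4106, -0.0662, 0.2103]
tool_rot: [-1.57, -0.0, -1.571]
force: [1.9, -0.1, 0.0]
grip_width: 0.0596
```

Request:
{"api": "arm_command", "payload": {
  "moves": [
    {"rx":0,"rz":0,"x":-5,"y":0,"z":0,"ry":0,"gripper":0.4},
    {"rx":0,"rz":0,"x":-5,"y":0,"z":0,"ry":0,"gripper":0.4}
  ]
}}

```text
clock: 1.72
position: [0.4109, -0.0123, 0.2103]
tool_rot: [-1.57, 0.001, -1.565]
force: [0.8, 0.3, 0.4]
grip_width: 0.0597
```

```bash
python3 -c "
from h import *
go(.42,-.021,.102,-90)
o=bot.observe();p,d=bot.grab_frame('wrist');save(p,'wr1.png')
T=np.eye(4);T[:3,:3]=R.from_euler('xyz',o['tool_rot']).as_matrix();T[:3,3]=o['position']
E=T@np.array(bot.camera_model('wrist')['mount']);W=pts('wrist',d,E)
hsv=cv2.cvtColor(p,cv2.COLOR_RGB2HSV).astype(int)
m=((hsv[...,0]<6)|(hsv[...,0]>172))&(hsv[...,1]>120)&(W[...,2]>.115)&(W[...,2]<.135)&(d>0)
P=W[m];print(len(P),np.median(P[:,2]),cv2.minAreaRect((P[:,:2]*1000).astype(np.float32)))
"
```

```text
t 1.72 pos [ 0.4109 -0.0123  0.2103] yaw [-8.995e+01  8.000e-02 -8.968e+01] F [0.84 0.3  0.37] w 0.0597
  xyz cm [ 0.89 10.83  0.89] rot [-0.001  0.006 -0.001]
7037 0.12208030672330797 ((477.0112609863281, -18.659099578857422), (39.20994186401367, 98.91780853271484), 0.40112870931625366)
```

View pics/wr1.png

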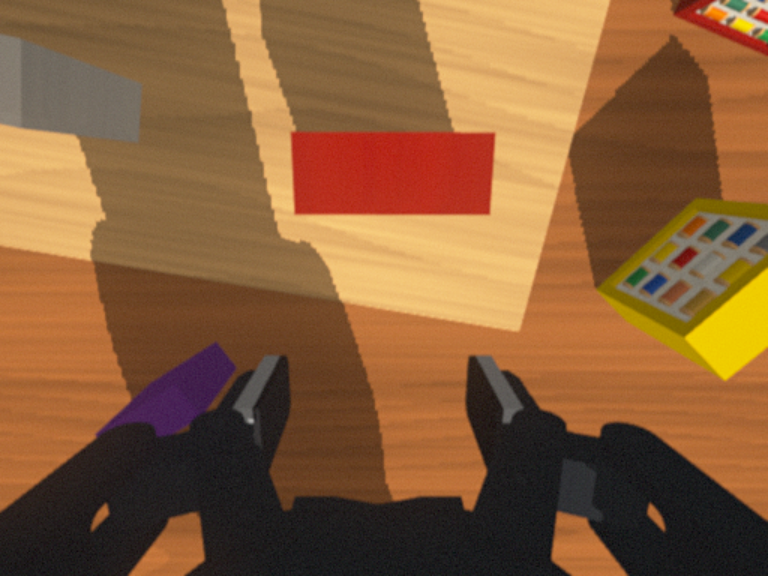

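Request:
{"api": "arm_command", "payload": {
  "moves": [
    {"rx":0,"rz":0,"x":0.6,"y":4,"z":0.5,"ry":0,"gripper":0.4},
    {"rx":0,"rz":0,"x":0.6,"y":8,"z":1,"ry":0,"gripper":0.4},
    {"rx":0,"rz":0,"x":0.6,"y":11,"z":1.3,"ry":0,"gripper":0.4},
    {"rx":0,"rz":0,"x":0.6,"y":11,"z":1.8,"ry":0,"gripper":0.4},
    {"rx":0,"rz":0,"x":0.6,"y":11,"z":2.3,"ry":0,"gripper":0.4}
  ]
}}

```text
clock: 2.18
position: [0.4335, -0.0243, 0.0998]
tool_rot: [-1.574, -0.0, -1.571]
force: [0.1, -0.3, 0.6]
grip_width: 0.0598
```

```bash
python3 -c "
from h import *
go(.447,-.0187,.1,-89.6)"
```

```text
t 2.18 pos [ 0.4335 -0.0243  0.0998] yaw [-9.017e+01 -1.000e-02 -9.002e+01] F [ 0.14 -0.26  0.64] w 0.0598
  xyz cm [-0.56 -0.03  1.35] rot [ 0.003 -0.007  0.   ]
```

Request:
{"api": "arm_command", "payload": {
  "moves": [
    {"rx":0,"rz":0,"x":-0.5,"y":0,"z":1,"ry":0,"gripper":0.4},
    {"rx":0,"rz":0,"x":-0.5,"y":0,"z":1.6,"ry":0,"gripper":0.4},
    {"rx":0,"rz":0,"x":-0.5,"y":0,"z":2.2,"ry":0,"gripper":0.4},
    {"rx":0,"rz":0,"x":-0.5,"y":0,"z":2.8,"ry":0,"gripper":0.4},
    {"rx":0,"rz":0,"x":-0.5,"y":0,"z":3.4,"ry":0,"gripper":0.4}
  ]
}}

```text
clock: 2.6
position: [0.4689, -0.0192, 0.1008]
tool_rot: [-1.569, -0.0, -1.571]
force: [-0.6, 0.4, 1.2]
grip_width: 0.0597
```

```bash
python3 -c "
from h import *
go(.49,-.0187,.1,-89.6)
p,d=bot.grab_frame('side');save(p[120:260,200:340],'s2.png',4)"
```

```text
t 2.6 pos [ 0.4689 -0.0192  0.1008] yaw [-89.93  -0.   -90.03] F [-0.61  0.35  1.17] w 0.0597
  xyz cm [-0.05  0.09  2.11] rot [-0.001 -0.007  0.   ]
```

View pics/s2.png

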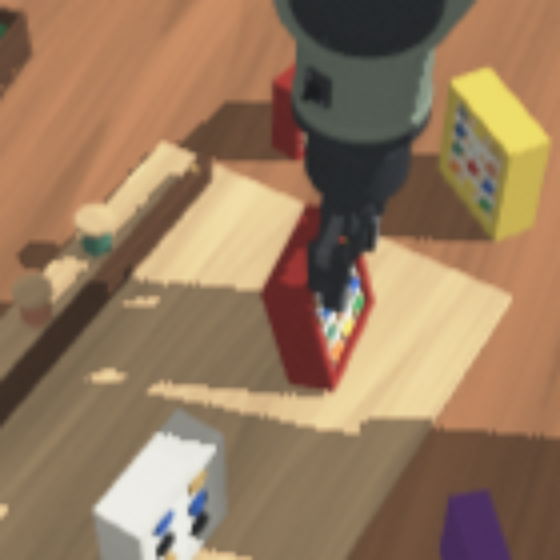

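The side view shows the case tilting, with the fingers on the window near its top (crop about 340,250). I keep pushing.

Request:
{"api": "arm_command", "payload": {
  "moves": [
    {"rx":0,"rz":0,"x":0,"y":0,"z":0.5,"ry":0,"gripper":0.4},
    {"rx":0,"rz":0,"x":0,"y":0,"z":1.0,"ry":0,"gripper":0.4},
    {"rx":0,"rz":0,"x":0,"y":0,"z":1.5,"ry":0,"gripper":0.4},
    {"rx":0,"rz":0,"x":0,"y":0,"z":2,"ry":0,"gripper":0.4},
    {"rx":0,"rz":0,"x":0,"y":0,"z":2.3,"ry":0,"gripper":0.4}
  ]
}}

```text
clock: 3.07
position: [0.4916, -0.019, 0.1]
tool_rot: [-1.571, 0.0, -1.571]
force: [0.2, -0.9, -0.0]
grip_width: 0.0596
```

```bash
python3 -c "
from h import *
go(.49,-.0187,.1,-89.6)
p,d=bot.grab_frame('side');save(p[120:260,200:340],'s3.png',4)"
```

```text
t 3.07 pos [ 0.4916 -0.019   0.1   ] yaw [-89.99   0.   -90.02] F [ 0.21 -0.85 -0.01] w 0.0596
  xyz cm [-0.03 -0.   -0.16] rot [-0.    -0.007 -0.   ]
```

View pics/s3.png

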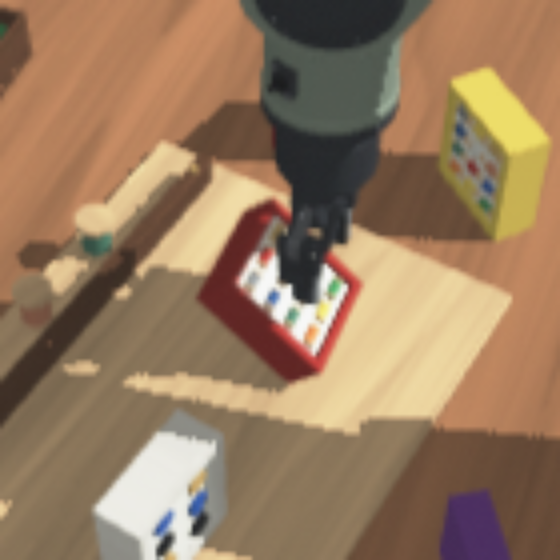

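The case is falling onto its back. I retreat and look with the wrist camera.

Request:
{"api": "arm_command", "payload": {
  "moves": [
    {"rx":0,"rz":0,"x":0,"y":-3,"z":-2,"ry":0,"gripper":0.4},
    {"rx":0,"rz":0,"x":0,"y":-6,"z":-4.5,"ry":0,"gripper":0.4},
    {"rx":0,"rz":0,"x":0,"y":-9,"z":-6.5,"ry":0,"gripper":0.4},
    {"rx":0,"rz":0,"x":0,"y":-10,"z":-6.5,"ry":0,"gripper":0.4},
    {"rx":0,"rz":0,"x":0,"y":-10,"z":-6.5,"ry":0,"gripper":0.4}
  ]
}}

```text
clock: 3.53
position: [0.4264, -0.0191, 0.2025]
tool_rot: [-1.567, -0.0, -1.571]
force: [0.7, 0.3, 0.2]
grip_width: 0.0599
```

```bash
cat >> h.py <<'E'
def wrist(name,zlo=.04,zhi=.06):
    o=bot.observe();p,d=bot.grab_frame('wrist');save(p,name)
    T=np.eye(4);T[:3,:3]=R.from_euler('xyz',o['tool_rot']).as_matrix();T[:3,3]=o['position']
    E=T@np.array(bot.camera_model('wrist')['mount']);W=pts('wrist',d,E)
    hsv=cv2.cvtColor(p,cv2.COLOR_RGB2HSV).astype(int)
    np.savez(name[:-4]+'.npz',p=p,d=d,W=W)
    return p,d,W,hsv
E
python3 -c "
from h import *
p,d,W,hsv=wrist('wr4.png')
m=(W[...,2]>.044)&(W[...,2]<.06)&(d>0)&(W[...,0]<.66)&(W[...,0]>.46)&(abs(W[...,1]+.02)<.09)
P=W[m];print(len(P),np.median(P[:,2]),cv2.minAreaRect((P[:,:2]*1000).astype(np.float32)),P.min(0),P.max(0))
m=(W[...,2]>.037)&(W[...,2]<.048)&(d>0)&(W[...,0]>.63)&(W[...,0]<.75)
P=W[m];print(len(P),np.median(P[:,2]),cv2.minAreaRect((P[:,:2]*1000).astype(np.float32)))
go(.46,-.02,.03,-90)
"
```

```text
11794 0.048732666068174585 ((546.5883178710938, -18.52240753173828), (100.47499084472656, 90.40985107421875), 89.99308776855469) [ 0.5013805  -0.06876041  0.04410096] [0.59179202 0.03171477 0.05452894]
0 nan ((0.0, 0.0), (0.0, 0.0), 0.0)
t 3.58 pos [ 0.4264 -0.0192  0.201 ] yaw [-8.984e+01 -1.000e-02 -9.003e+01] F [-0.07 -0.26 -0.06] w 0.0597
  xyz cm [ 0.08 17.11  3.31] rot [-0.003 -0.001  0.   ]
  return _methods._mean(a, axis=axis, dtype=dtype,
  ret = ret.dtype.type(ret / rcount)
```

View pics/wr4.png

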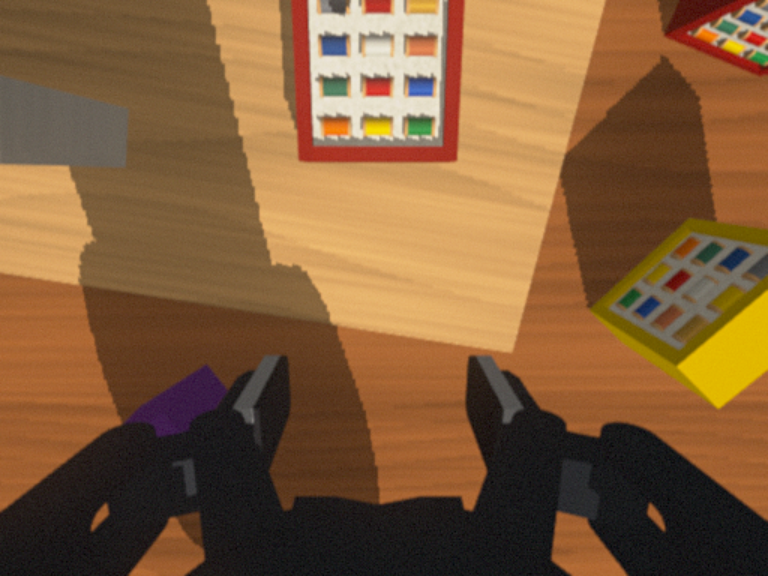

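The case lies on its back with the bobbins up: lower end at x≈0.50, y from -0.069 to 0.032, yaw about 0 (the board is at -9.5°). I go down behind its lower end.

Request:
{"api": "arm_command", "payload": {
  "moves": [
    {"rx":0,"rz":0,"x":0,"y":4,"z":1.5,"ry":0,"gripper":0.4},
    {"rx":0,"rz":0,"x":0,"y":8,"z":3.3,"ry":0,"gripper":0.4},
    {"rx":0,"rz":0,"x":0,"y":12,"z":3.3,"ry":0,"gripper":0.4},
    {"rx":0,"rz":0,"x":0,"y":15.5,"z":3.3,"ry":0,"gripper":0.4},
    {"rx":0,"rz":0,"x":0,"y":17.6,"z":3.3,"ry":0,"gripper":0.4}
  ]
}}

```text
clock: 4.0
position: [0.4568, -0.0188, 0.0193]
tool_rot: [-1.576, 0.0, -1.571]
force: [-0.3, -0.0, -0.0]
grip_width: 0.0598
```

```bash
python3 -c "
from h import *
go(.487,-.02,.025,-90)"
```

```text
t 4.0 pos [ 0.4568 -0.0188  0.0193] yaw [-9.029e+01  2.000e-02 -8.998e+01] F [-0.34 -0.03 -0.02] w 0.0598
  xyz cm [ 0.12 -0.58  3.01] rot [ 0.005  0.    -0.   ]
```

Request:
{"api": "arm_command", "payload": {
  "moves": [
    {"rx":0,"rz":0,"x":0,"y":-0.3,"z":1.2,"ry":0.04,"gripper":0.4},
    {"rx":0,"rz":0,"x":0,"y":-0.3,"z":1.9,"ry":0.08,"gripper":0.4},
    {"rx":0,"rz":0,"x":0,"y":-0.3,"z":2.6,"ry":0.12,"gripper":0.4},
    {"rx":0,"rz":0,"x":0.1,"y":-0.3,"z":3.3,"ry":0.15,"gripper":0.4},
    {"rx":0,"rz":0,"x":0.2,"y":-0.3,"z":4,"ry":0.166,"gripper":0.4}
  ]
}}

```text
clock: 4.42
position: [0.4995, -0.021, 0.0272]
tool_rot: [-1.57, 0.0, -1.74]
force: [-0.8, 1.0, -0.4]
grip_width: 0.0598
```

```bash
python3 -c "
from h import *
go(.54,-.03,.025,-99.5)"
```

```text
t 4.42 pos [ 0.4995 -0.021   0.0272] yaw [-8.998e+01  1.000e-02 -9.967e+01] F [-0.85  0.98 -0.42] w 0.0598
  xyz cm [0.2  0.23 4.14] rot [-0.    -0.003 -0.   ]
```

Request:
{"api": "arm_command", "payload": {
  "moves": [
    {"rx":0,"rz":0,"x":0,"y":0.1,"z":0.6,"ry":0,"gripper":0.4},
    {"rx":0,"rz":0,"x":0,"y":0.1,"z":1.2,"ry":0,"gripper":0.4},
    {"rx":0,"rz":0,"x":0,"y":0.1,"z":1.8,"ry":0,"gripper":0.4},
    {"rx":0,"rz":0,"x":0,"y":0.1,"z":2.4,"ry":0,"gripper":0.4},
    {"rx":0,"rz":0,"x":0,"y":0.1,"z":2.8,"ry":0,"gripper":0.4}
  ]
}}

```text
clock: 4.83
position: [0.5271, -0.026, 0.0261]
tool_rot: [-1.571, -0.0, -1.737]
force: [-4.3, 0.3, 3.6]
grip_width: 0.0602
```

```bash
cat >> h.py <<'E'
def case(n,name):
    p,d=bot.grab_frame(n); W=pts(n,d); save(p[100:270,170:340],name,3.5)
    u=np.array([.1665,.986]); nn=np.array([.986,-.1665])
    m=(W[...,2]>.045)&(W[...,2]<.06)&(W[...,0]>.48)&(W[...,0]<.7)&(W[...,1]>-.12)&(W[...,1]<.06)&(d>0)
    hsv=cv2.cvtColor(p,cv2.COLOR_RGB2HSV).astype(int)
    red=((hsv[...,0]<6)|(hsv[...,0]>172))&(hsv[...,1]>130)&(W[...,2]>.044)&(W[...,2]<.06)&(W[...,0]>.48)&(W[...,0]<.7)&(W[...,1]>-.12)&(W[...,1]<.06)
    P=W[red]; print(n,"red rect",len(P),cv2.minAreaRect((P[:,:2]*1000).astype(np.float32)))
    t=W[...,:2]@nn; s=W[...,:2]@u
    print("  red front t",np.percentile(t[red],[1,99]).round(4))
    r=(W[...,2]>.038)&(W[...,2]<.046)&(t>.645)&(t<.69)&(s>.2-.35)&(s<.3)&(d>0)
    for lo in np.arange(-.1,.3,.05):
        k=r&(s>lo)&(s<lo+.05)
        if k.sum()>5: print("  rail s",round(lo,2),np.percentile(t[k],[3,50,97]).round(4),k.sum())
E
python3 -c "
from h import *
go(.54,-.03,.025,-99.5)
case('side','s5.png'); case('scene','c5.png')"
```

```text
t 4.83 pos [ 0.5271 -0.026   0.0261] yaw [-89.99  -0.   -99.53] F [-4.31  0.32  3.62] w 0.0602
  xyz cm [0.18 0.11 1.33] rot [-0.    -0.001  0.   ]
side red rect 185 ((593.0284423828125, -33.52714920043945), (100.8840103149414, 110.76201629638672), 78.84193420410156)
  red front t [0.5359 0.6449]
  rail s -0.05 [0.6588 0.6646 0.6732] 41
  rail s 0.0 [0.6596 0.6663 0.6724] 43
  rail s 0.05 [0.6594 0.6657 0.6722] 48
  rail s 0.1 [0.6581 0.666  0.6735] 52
  rail s 0.15 [0.6592 0.6658 0.6804] 54
  rail s 0.2 [0.6581 0.6654 0.6736] 58
  rail s 0.25 [0.6588 0.6647 0.6735] 66
scene red rect 312 ((595.0235595703125, -32.351646423339844), (100.69285583496094, 110.73775482177734), 79.03013610839844)
  red front t [0.5375 0.6467]
  rail s -0.05 [0.6617 0.6693 0.675 ] 42
  rail s 0.0 [0.646  0.6682 0.6749] 47
  rail s 0.05 [0.6461 0.6666 0.6747] 59
  rail s 0.1 [0.6533 0.6678 0.6749] 50
  rail s 0.15 [0.6612 0.6681 0.6746] 58
  rail s 0.2 [0.6607 0.6677 0.6749] 66
  rail s 0.25 [0.6608 0.6682 0.6744] 68
```

View pics/s5.png

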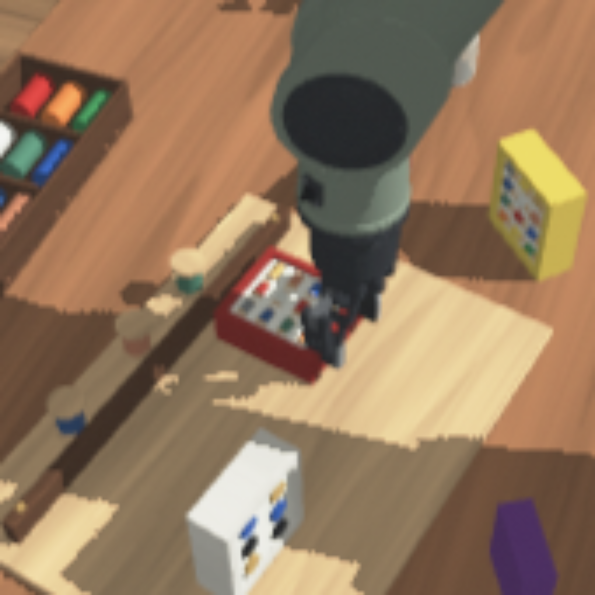

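View pics/c5.png

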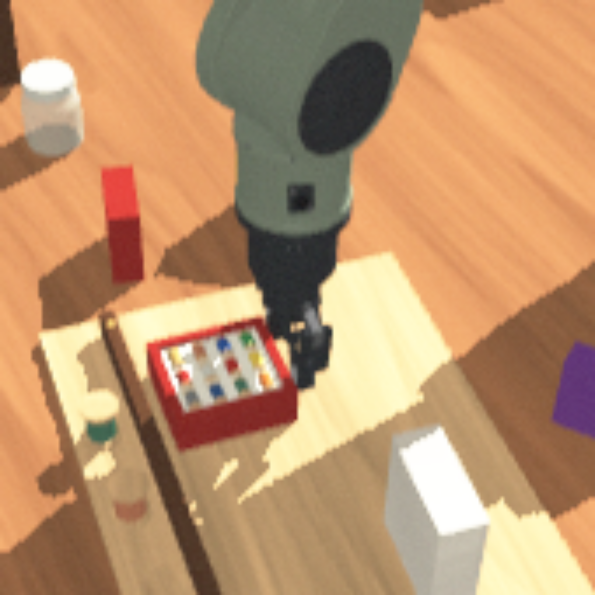

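Request:
{"api": "arm_command", "payload": {
  "moves": [
    {"rx":0,"rz":0,"x":0,"y":0,"z":0.5,"ry":0,"gripper":0.4},
    {"rx":0,"rz":0,"x":0,"y":0,"z":0.9,"ry":0,"gripper":0.4},
    {"rx":0,"rz":0,"x":0,"y":0,"z":1.2,"ry":0,"gripper":0.4},
    {"rx":0,"rz":0,"x":0,"y":0,"z":1.2,"ry":0,"gripper":0.4}
  ]
}}

```text
clock: 5.27
position: [0.5391, -0.0278, 0.026]
tool_rot: [-1.57, 0.0, -1.737]
force: [-0.7, 0.6, 0.2]
grip_width: 0.0598
```

Request:
{"api": "arm_command", "payload": {
  "moves": [
    {"rx":0,"rz":0,"x":0,"y":0,"z":0.1,"ry":0,"gripper":0.4},
    {"rx":0,"rz":0,"x":0,"y":0,"z":0.2,"ry":0,"gripper":0.4}
  ]
}}

```text
clock: 5.43
position: [0.5399, -0.028, 0.026]
tool_rot: [-1.572, -0.0, -1.737]
force: [-5.2, 1.2, 4.1]
grip_width: 0.0597
```

```bash
python3 -c "
from h import *
go(.54,-.03,.025,-99.5)
case('scene','c6.png')"
```

```text
t 5.43 pos [ 0.5399 -0.028   0.026 ] yaw [-9.004e+01 -1.000e-02 -9.952e+01] F [-5.23  1.21  4.13] w 0.0597
  xyz cm [0.2  0.1  0.04] rot [ 0.001 -0.     0.   ]
scene red rect 319 ((609.8139038085938, -27.208602905273438), (118.2334976196289, 112.04149627685547), 80.14776611328125)
  red front t [0.5502 0.6614]
  rail s -0.05 [0.6612 0.6698 0.6749] 37
  rail s 0.0 [0.6583 0.6678 0.675 ] 47
  rail s 0.05 [0.6583 0.668  0.6751] 53
  rail s 0.1 [0.6501 0.6669 0.6746] 58
  rail s 0.15 [0.6612 0.6683 0.6748] 62
  rail s 0.2 [0.661  0.6679 0.6744] 64
  rail s 0.25 [0.6606 0.6678 0.6745] 78
```

View pics/c6.png

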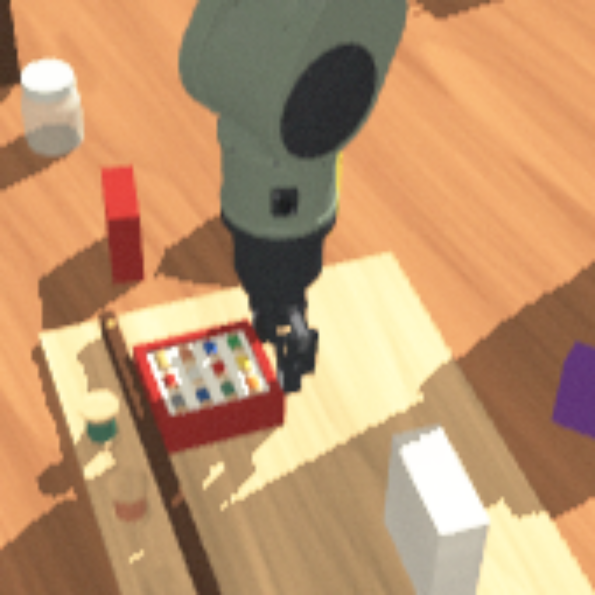

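Request:
{"api": "arm_command", "payload": {
  "moves": [
    {"rx":0,"rz":0,"x":0,"y":0,"z":0.1,"ry":0,"gripper":0.4},
    {"rx":0,"rz":0,"x":0,"y":0,"z":0.2,"ry":0,"gripper":0.4}
  ]
}}

```text
clock: 5.65
position: [0.5422, -0.0283, 0.026]
tool_rot: [-1.571, -0.0, -1.737]
force: [-1.3, 0.2, -0.6]
grip_width: 0.0597
```

Request:
{"api": "arm_command", "payload": {
  "moves": [
    {"rx":0,"rz":0,"x":0,"y":0,"z":0.1,"ry":0,"gripper":0.4},
    {"rx":0,"rz":0,"x":0,"y":0,"z":0.1,"ry":0,"gripper":0.4}
  ]
}}

```text
clock: 5.82
position: [0.5422, -0.0284, 0.0259]
tool_rot: [-1.573, -0.0, -1.737]
force: [-9.2, 1.8, 8.0]
grip_width: 0.0595
```

Request:
{"api": "arm_command", "payload": {
  "moves": [
    {"rx":0,"rz":0,"x":0,"y":0,"z":0.1,"ry":0,"gripper":0.4},
    {"rx":0,"rz":0,"x":0,"y":0,"z":0.1,"ry":0,"gripper":0.4}
  ]
}}

```text
clock: 5.98
position: [0.5422, -0.0284, 0.0258]
tool_rot: [-1.575, -0.001, -1.737]
force: [-14.9, 3.6, 12.2]
grip_width: 0.0599
```

```bash
python3 -c "
from h import *
go(.54,-.03,.025,-99.5); print(bot.observe()['moment'])"
```

```text
t 5.98 pos [ 0.5422 -0.0284  0.0258] yaw [-9.023e+01 -4.000e-02 -9.951e+01] F [-14.89   3.57  12.21] w 0.0599
  xyz cm [ 0.19  0.08 -0.19] rot [ 0.004 -0.     0.001]
[0.6806591  3.11223129 0.00838398]
```

Request:
{"api": "arm_command", "payload": {
  "moves": [
    {"rx":0,"rz":0,"x":0,"y":0,"z":-1,"ry":0,"gripper":0.4},
    {"rx":0,"rz":0,"x":0,"y":0,"z":-3,"ry":0,"gripper":0.4},
    {"rx":0,"rz":0,"x":0,"y":-3,"z":-4,"ry":0,"gripper":0.4},
    {"rx":0,"rz":0,"x":0,"y":-7,"z":-4,"ry":0,"gripper":0.4},
    {"rx":0,"rz":0,"x":0,"y":-11,"z":-4,"ry":0,"gripper":0.4}
  ]
}}

```text
clock: 6.4
position: [0.504, -0.0219, 0.137]
tool_rot: [-1.572, -0.0, -1.736]
force: [1.6, -0.4, 0.2]
grip_width: 0.06
```

Request:
{"api": "arm_command", "payload": {
  "moves": [
    {"rx":0,"rz":0,"x":0,"y":-4,"z":2,"ry":0,"gripper":0.4},
    {"rx":0,"rz":0,"x":0,"y":-8,"z":3,"ry":0,"gripper":0.4},
    {"rx":0,"rz":0,"x":0,"y":-8,"z":4,"ry":0,"gripper":0.4},
    {"rx":0,"rz":0,"x":0,"y":-8,"z":4,"ry":0,"gripper":0.4},
    {"rx":0,"rz":0,"x":0,"y":-8,"z":4,"ry":0,"gripper":0.4}
  ]
}}

```text
clock: 6.82
position: [0.5444, -0.0288, 0.216]
tool_rot: [-1.57, 0.0, -1.737]
force: [-0.5, -0.2, -0.5]
grip_width: 0.0602
```

```bash
python3 -c "
from h import *
go(.54,-.03,.025,-99.5)
p,d,W,hsv=wrist('wr7.png')
case('scene','c7.png');case('side','s7.png')"
```

```text
t 6.82 pos [ 0.5444 -0.0288  0.216 ] yaw [-8.996e+01  1.000e-02 -9.954e+01] F [-0.48 -0.22 -0.52] w 0.0602
  xyz cm [ 0.2  19.1  -0.43] rot [-0.001 -0.001 -0.   ]
scene red rect 321 ((609.4963989257812, -36.5215950012207), (101.86762237548828, 109.21916961669922), 79.8156509399414)
  red front t [0.5535 0.6612]
  rail s -0.05 [0.6614 0.669  0.6752] 41
  rail s 0.0 [0.6604 0.6674 0.6749] 37
  rail s 0.05 [0.6603 0.6691 0.6752] 55
  rail s 0.1 [0.6485 0.6666 0.6745] 53
  rail s 0.15 [0.6614 0.6683 0.6745] 64
  rail s 0.2 [0.6612 0.6685 0.6745] 67
  rail s 0.25 [0.6611 0.6675 0.6745] 73
side red rect 280 ((607.6265869140625, -35.04122543334961), (102.55770874023438, 116.17974853515625), 77.50605010986328)
  red front t [0.5487 0.6605]
  rail s -0.05 [0.6589 0.6657 0.6732] 38
  rail s 0.0 [0.6569 0.6685 0.6732] 23
  rail s 0.05 [0.6493 0.6693 0.6732] 27
  rail s 0.1 [0.6494 0.6648 0.6725] 53
  rail s 0.15 [0.6598 0.6662 0.6743] 53
  rail s 0.2 [0.6585 0.6649 0.673 ] 63
  rail s 0.25 [0.6594 0.6662 0.6725] 58
```

View pics/wr7.png

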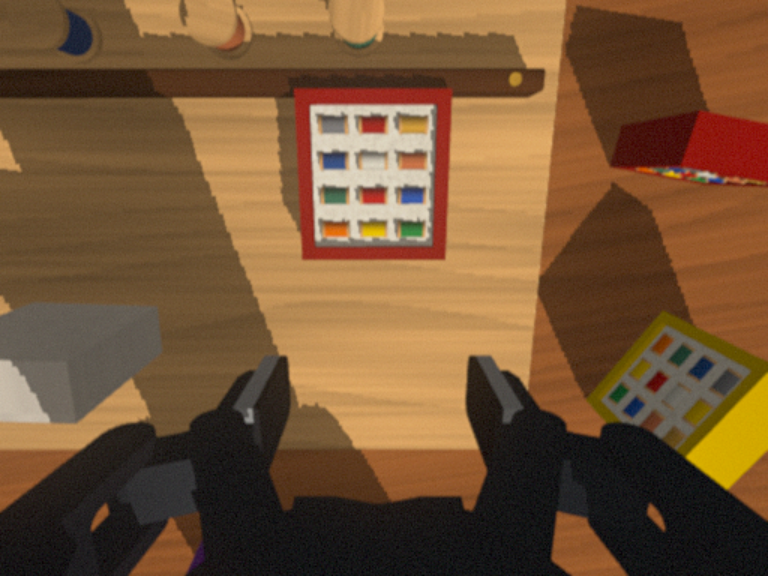

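View pics/c7.png

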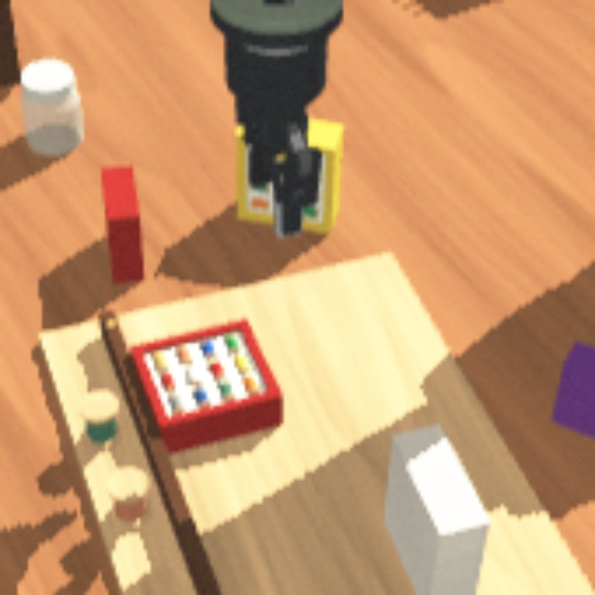

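View pics/s7.png

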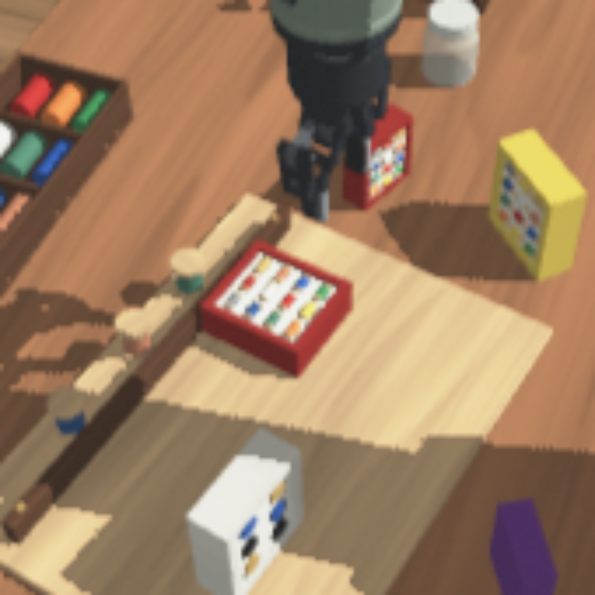

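```bash
python3 -c "
from h import *
z=np.load('wr7.npz');p,W=z['p'],z['W']
hsv=cv2.cvtColor(p,cv2.COLOR_RGB2HSV).astype(int)
red=((hsv[...,0]<6)|(hsv[...,0]>172))&(hsv[...,1]>150)
u=np.array([.1665,.986]); nn=np.array([.986,-.1665])
# top edge & near edge of case at z=.052 ; rail far edge at z=.042
f=[];b=[]
for c in range(203,294,3):
    r=np.where(red[50:180,c])[0]+50
    f.append(W[r[0]+1,c,:2]); b.append(W[r[-1]-1,c,:2])
def ang(a):
    vx,vy,x0,y0=cv2.fitLine(np.array(a,np.float32),cv2.DIST_HUBER,0,.01,.01).ravel(); return np.degrees(np.arctan(vy/vx)),np.median(np.array(a)@nn)
print('front',ang(f),'rear',ang(b))
g=[]
dark=(hsv[...,2]<105)
for c in list(range(20,190,3)):
    r=np.where(dark[40:72,c]&(abs(W[40:72,c,2]-.042)<.006))[0]+40
    if len(r): g.append(W[r[-1],c,:2])
g=np.array(g);print('rail face line',ang(g),len(g),np.std(g@nn))
gg=cv2.cvtColor(p,cv2.COLOR_RGB2BGR)[40:90,170:330];cv2.imwrite('pics/z7.png',cv2.resize(gg,None,fx=5,fy=5,interpolation=cv2.INTER_CUBIC))
"
```

```text
front (np.float32(79.98524), np.float64(0.6583531344960256)) rear (np.float32(80.51131), np.float64(0.5523168083449079))
rail face line (np.float32(80.54021), np.float64(0.6593672243328336)) 57 0.0001964307809557314
```

View pics/z7.png

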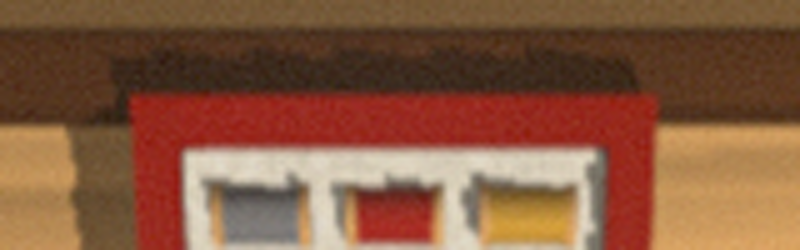

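The wrist view shows the case's top edge parallel to the rail to within about 0.5°, with a gap of about 1 mm or less. Everything else is standing as before, so I hand in.

```bash
python3 -c "
from h import *
p,d=bot.grab_frame('scene');W=pts('scene',d);hsv=cv2.cvtColor(p,cv2.COLOR_RGB2HSV)
m=np.zeros(d.shape,bool);m[140:340,140:360]=True
Q=W[m&(hsv[...,1]<40)&(W[...,2]>.113)&(W[...,2]<.13)&(W[...,1]>.13)];print(cv2.minAreaRect((Q[:,:2]*1000).astype(np.float32)))
o=bot.observe();print(o['clock'],o['force'])
print(bot.job_done())"
```

```text
((528.9910278320312, 205.5247802734375), (102.1158218383789, 40.400672912597656), 79.14459228515625)
7.0167 [-0.55804551  0.17042478 -0.24830837]
the job is handed in; nothing more can be done
None
```

I tipped the large red case on the board onto its back with a two-finger push near the top. I then slid it along the board to the rail, squaring it on the way, and pressed its top end on with about 15 N. The job was handed in at 7.0 s with the arm clear of everything.

**Case against the rail:** The bobbins face up. In the wrist picture the rail lies at 80.5° and the case's rear edge at 80.5°. The case's front edge reads 80.0°, and its front is about 1 mm from the measured rail face, within the 2 mm calibration. When I pressed, the force rose with no further travel.

**Other things:** The white case's measured position changed by less than 1 mm, and it still stands. The small red and yellow cases, the jar and the spools look unmoved in the last pictures. I did not measure those, and I did not re-check the hoop, the bowl or the purple case.

**Disagreement:** The side camera's coarse fit put the case at 77.5°, about 3° off the others. I relied on the closer wrist view (80.0 to 80.5°) and the scene camera (79.8°).

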